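Wedge an olive jar tight in a wooden jar vice

ROBOT

A 6-joint arm with a two-finger parallel gripper is mounted at the origin on a cart in front of the work surface, level with it; the furniture and walls round the work are solid. World frame = base frame: x ahead of the robot, y to its left, z up, the work surface at z = 0. Lengths are in m, angles in degrees, forces in N, time in s.
With the tool pointing down it reaches from about 0.275 to 0.725 m from the base axis. Payload 5.6 kg.
Tool frame: the origin (TCP) lies at the very end of the fingers, on their centre line; the grasp point (between the pads) lies 19 mm behind it; z points along the fingers, y is the line along which they close (so a half turn about z gives the same grasp; the last joint's range is limited). The gripper opens to 85 mm and grips with 20 to 120 N. Pads are 22 mm wide; open, the fingers measure 114 mm over their backs; the gripper's body (76 mm by 85 mm) begins 54 mm behind the grasp point. The pads swing forward as they close: fully open they stand 13 mm farther back than shut.
Start: joints at [87.296, 14.616, 6.199, 0, -81.583, -16.306], TCP at [0.179, 0.52, 0.231] pointing down, gripper open.
Joint ranges: [-168.99, 168.99], [-69.2, 112.95], [-62.41, 85.93], [-164.36, 98.24], [-168.68, -3.75], [-174.98, 174.98]. Speed limits (degrees/s): [147.25, 147.25, 180, 180, 180, 180].

INTERFACE

Orientations are given as a 3x3 rotation matrix whose columns are the frame's x, y, z axes.
In Python, from rig import bot gives the robot as it stands.
- The arm moves only by the shell command python3 -m handwheel 'ROWS'. ROWS is JSON, a list of rows, each an object of numbers: "grip": the closure, from -1 (fully open) to 1 (shut); "tx", "ty", "tz": the shift along the tool's x, y, z in cm; "rx", "ry", "rz": the turn, a rotation vector about the tool's x, y, z in rad. A call has 1 to 5 rows; each row shifts and turns the commanded pose from where the row before left it, along the tool's axes as they then stand; what a row does not reach is not made up. A row lasts 1/12 s, in which the tool goes at most 41.7 mm and 7.16 degrees, less where a joint would pass 70% of its speed; a pose out of reach is approached as far as the arm can. A call is refused whole if a number of a shift passes 4.17 or a number of a turn 0.125, either way. A call with a gripper value outside its range is refused whole. The fingers move at their own pace and stop on an object; the grip force is fixed at half the most. Time passes only in rows, so rows that do not move let the fingers close. It gives the time, the measured TCP pose, the force, the opening and the grip force at its end, in the units of the state.
- bot.get_obs(): the state, without advancing time (a new reading comes with each control period).
- bot.grab_frame(name): name is "scene" or "top" or "wrist"; returns the picture (400x640x3 uint8, red, green, blue); there is no depth.
- bot.camera_params(name): a dict with "vertical_fov" (degrees; the focal length in pixels is half the picture's height over the tangent of half this angle, whatever the lens; pixels are square), "cx", "cy" (the principal point, pixels), "distortion" ([k1, k2, p1, p2, k3] as OpenCV has them; the pictures are not rectified), "R" (3x3) and "t" (3): a world point X has camera coordinates R X + t. Camera axes: x right, y down, z forward; pixel columns grow to the right and rows downward; lengths in m; the calibration is good to about 2 mm. A picture is of the moment at which its call begins: read the wrist's pose just before it. camera_params takes no time and is no camera call; for the wrist camera it gives the pose at the moment of the call.
- bot.finish_job(): hands the job in; it is judged then, once.
The state is a dict: "time": time; "joint_pos": joint angles; "qvel": joint speeds; "tau": joint torques, N m; "position": TCP position; "orientation": TCP orientation; "contact_force": force on the tool from outside, world axes, zero at the start; "wrist_torque": the same for the moment, N m; "finger_gap": finger opening in m; "grip_force": force on a finger pad.
Only numpy, scipy, OpenCV 4.12 (cv2) and the standard library are available. Lean on these libraries where they do the work, as an engineer would, in place of code of your own. Each camera call takes 0.05 s, during which the arm holds its last target. There are 200 camera calls.

TASK

Lock the olive jar in the wooden jar vice: take the red-headed wedge from its rest, stand it point down in the slot behind the sliding jaw, and tap or press it down until it jams and the jar is clamped firm. Be gentle, the jar is glass: stop driving once the wedge resists firmly, let go, and leave the wedge in place, the jar upright and the other things on the worktop where they are.

Things in the scene. Friction and masses are not known exactly. Their poses are not given: they have to be found in the camera images.
- vice: Wooden jar vice fixed to the worktop; board 90 mm (its x) by 214 mm (its y), top 12 mm high. Origin: centre of the board's underside, z up. Along its y from - to +: V block, jar, sliding jaw (26 mm thick), slot, end stop; V block 85 mm high, jaw and stop 114 mm high and 66 mm wide in x. The stop's setting along y differs by up to 7 mm each time, so the depth at which the wedge locks is not known beforehand.
- slot_mouth (a point): In the slot's open top, 114 mm above the worktop, mid-length. Slot: 66 mm long in vice x, open at both ends. Just under its 3 mm lead-in bevels, at the start, the jaw's face is 5 mm to -y of this point and the stop's face 4 to 10 mm to +y; both lean in with the wedge's taper down to 50 mm height, open below. The wedge locks with its tip 18 to 77 mm above the worktop, never reaching the board.
- jaw: Sliding jaw, pale wood, cork face; slides only along vice y, easily; starts about 2 mm clear of clamping the jar. The wedge pushes it towards -y onto the jar. Clamping force is about 1.1 to 1.6 times the push on the wedge and stays afterwards (self-locking). Pushes or taps of 15 to 20 N lock it well; above about 25 N they can crush the jar. Frame parallel to the vice's.
- wedge: Loose dark wooden wedge, 60 g, 128 mm tall, point down, z up. Width 30 mm along its x (parallel sides: grip there). Thickness along its y grows evenly from 5 mm at the tip to 19 mm at 98 mm height, same both ways round. Above, from 98 to 126 mm, a red head 30 (x) by 20 mm (y). Origin: middle of the tip. Starts standing loose in the pocket of the rest.
- wedge_tip (a point): Middle of the wedge's thin lower edge, at its origin; 6 mm above the worktop at the start.
- wedge_top (a point): Middle of the steel striking plate (26 x 15 mm) on top of the wedge's head, 128 mm above the tip.
- olive_jar: Glass olive jar with a grey lid, 63 mm across, 110 mm tall, 0.6 kg, standing loose on the vice board between V block and jaw, its lid 122 mm above the worktop. Origin: centre of its underside, z up.
- jigger: Steel jigger, 43 mm across, 78 mm tall, bystander. Origin: centre of underside.
- salt_shaker: Salt shaker, 44 mm across, 90 mm tall, bystander. Origin: centre of underside.
- shot_glass: Shot glass, 48 mm across, 61 mm tall, bystander. Origin: centre of underside.
- rest: Pale wooden rest block fixed to the worktop, 70 mm (x) by 52 mm (y) by 44 mm high, with a pocket 38 mm deep in which the wedge stands, turned like the block. Origin: centre of its underside.
Not all that is in view belongs to the job. What is shaped like the olive_jar but purple or yellow is not meant.

How it is judged:
By the outcome, as a careful person would: the job done as asked, in the order asked, and still so for the second after the job is handed in, with the robot touching nothing.
It also fails if it takes over 51 s, if anything falls off the work surface, if the arm or the gripper's body presses on something with over 40 N, if the wrist force passes 120 N, or if a joint passes its speed limit or range.

## Working session

There is one attempt and no reset: what is moved stays moved. The work goes in short steps, Python scripts to look and compute and a shell command to move; the robot and the scene stay as the last step left them, time stands still between calls to the robot, and variables do not carry over. Pictures are saved under pics/ and viewed, at most 10 in all, crops included, and the job is handed in when it is done.

```bash
mkdir -p pics; ls
python3 - <<'E'
from rig import bot
import cv2
for n in ("scene","top"):
    im=bot.grab_frame(n); cv2.imwrite(f"pics/{n}0.png",im[:,:,::-1])
    print(n,bot.camera_params(n))
o=bot.get_obs(); print(o)
E
```

```text
pics
scene {'vertical_fov': 49.53598413661321, 'cx': 317.87576805917854, 'cy': 197.7753160975038, 'distortion': array([0.01016293, 0.        , 0.        , 0.        , 0.        ]), 'R': array([[-0.71973198, -0.69422465,  0.00616548],
       [-0.52387417,  0.53725208, -0.66099626],
       [ 0.45556748, -0.47897009, -0.75036386]]), 't': array([0.33126352, 0.42381199, 0.78457738])}
top {'vertical_fov': 43.86007977981602, 'cx': 320.8987926901461, 'cy': 201.85876662720852, 'distortion': array([-0.06223539,  0.        ,  0.        ,  0.        ,  0.        ]), 'R': array([[-2.10013226e-02, -9.99771795e-01, -3.91185441e-03],
       [-9.87755785e-01,  2.13535879e-02, -1.54539748e-01],
       [ 1.54588013e-01,  6.18417721e-04, -9.87978828e-01]]), 't': array([-0.09610217,  0.57627469,  1.14909848])}
{'time': 0.1, 'joint_pos': array([ 8.72966777e+01,  1.46516361e+01,  6.14011415e+00, -2.24520884e-02,
       -8.15852703e+01, -1.63040925e+01]), 'qvel': array([-0.02643547, -0.10269283,  0.19225601,  0.07059908,  0.02680404,
        0.06002718]), 'tau': array([-3.50653208e-03, -3.87601483e+01,  2.38477635e+01,  5.37797615e+00,
       -3.69355723e-03, -2.02688724e-06]), 'position': array([0.17896582, 0.51960899, 0.23048665]), 'orientation': array([[ 9.45457674e-01, -3.25744637e-01, -4.66889241e-04],
       [-3.25744956e-01, -9.45456206e-01, -1.66916899e-03],
       [ 1.02299517e-04,  1.73021545e-03, -9.99998498e-01]]), 'contact_force': array([-0.15723213, -0.1647427 , -0.01204369]), 'wrist_torque': array([-0.05755251,  0.02059207,  0.02106946]), 'grip_force': 0.0, 'finger_gap': 0.08569037767178662}
```

View pics/scene0.png

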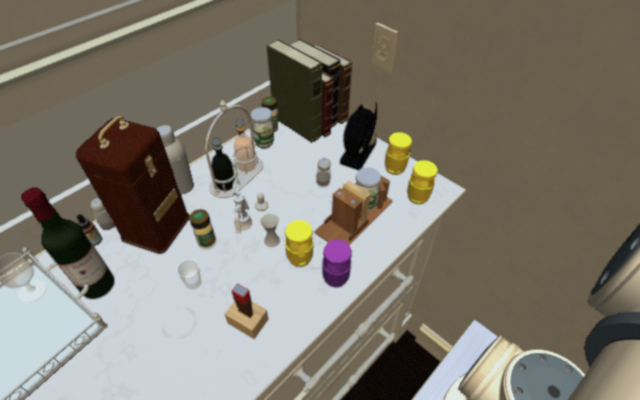

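View pics/top0.png

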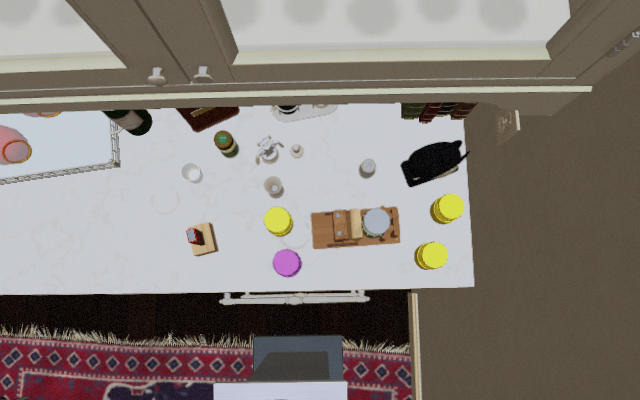

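Top view: the vice runs roughly along image x with its centre near (355,227), stop to the left at (340,226), jaw at (355,223) and jar at (376,222). The rest is at (202,238) with the wedge head at (194,236). I'll enlarge both.

```bash
cat > h.py <<'E'
import numpy as np, cv2
from rig import bot
def K(p,h=400):
    f=h/2/np.tan(np.radians(p['vertical_fov'])/2)
    return np.array([[f,0,p['cx']],[0,f,p['cy']],[0,0,1]])
def px2w(p,uv,z):
    "pixels -> world points on plane z"
    uv=np.array(uv,float).reshape(-1,1,2)
    n=cv2.undistortPoints(uv,K(p),np.array(p['distortion']))[:,0]
    R,t=np.array(p['R']),np.array(p['t'])
    c=-R.T@t; d=np.c_[n,np.ones(len(n))]@R
    z=np.broadcast_to(z,len(d))
    return c+d*((z-c[2])/d[:,2])[:,None]
def w2px(p,X):
    return cv2.projectPoints(np.array(X,float).reshape(-1,1,3),cv2.Rodrigues(np.array(p['R']))[0],np.array(p['t']),K(p),np.array(p['distortion']))[0][:,0]
E
python3 - <<'E'
import cv2,numpy as np
t=cv2.imread('pics/top0.png'); s=cv2.imread('pics/scene0.png')
def c(im,x,y,w,h,k): return cv2.resize(im[y:y+h,x:x+w],None,fx=k,fy=k,interpolation=cv2.INTER_CUBIC)
a=c(t,305,200,100,55,8)      # 800x440
cv2.imwrite('pics/cv.png',a)
cv2.imwrite('pics/cw.png',np.hstack([c(t,180,215,45,50,8),c(s,220,280,55,50,8)]))
E
```

```text
(no output)
```

View pics/cv.png

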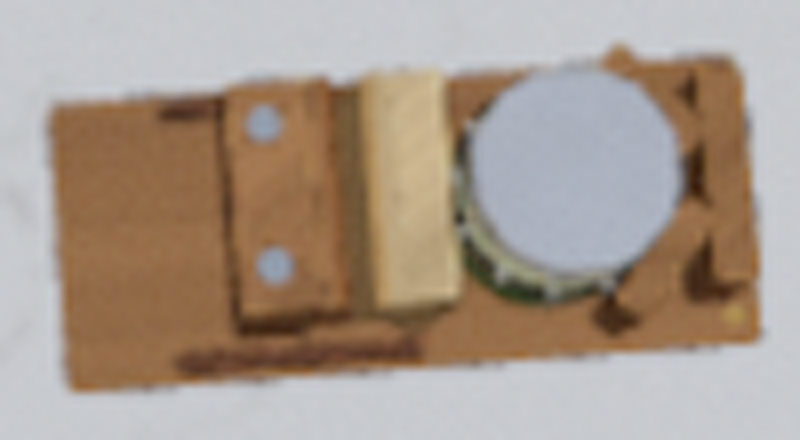

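View pics/cw.png

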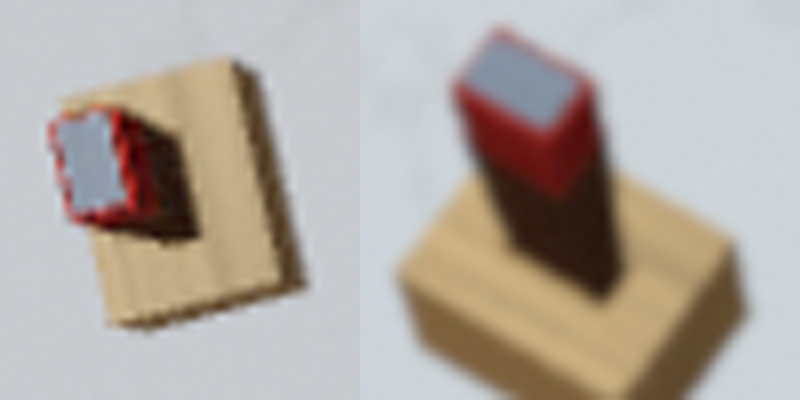

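Run:
```python
from h import *
T=bot.camera_params('top');S=bot.camera_params('scene')
cv=lambda L:[((x+.5)/8-.5+305,(y+.5)/8-.5+200) for x,y in L]
ct=lambda L:[((x+.5)/8-.5+180,(y+.5)/8-.5+215) for x,y in L]
cs=lambda L:[((x-360+.5)/8-.5+220,(y+.5)/8-.5+280) for x,y in L]
np.set_printoptions(precision=4,suppress=True)
b=px2w(T,cv([(52,103),(735,58),(760,340),(72,390)]),.012); print('board',b,b.mean(0))
yv=(b[0]+b[3]-b[1]-b[2]); print('yaw of vice y from world y',np.degrees(np.arctan2(-yv[0],yv[1])), np.linalg.norm(yv)/2)
m=px2w(T,cv([(365,75),(380,305),(325,80),(348,310)]),.114); print('jaw/stop edges',m,m.mean(0))
j=px2w(T,cv([(577,170)]),.122);print('jar',j)
w=px2w(T,ct([(52,122),(108,108),(130,205),(75,215)]),.134);print('wedge top',w,w.mean(0))
e=(w[0]+w[1]-w[2]-w[3]);print('wedge x yaw',np.degrees(np.arctan2(e[1],e[0])))
w=px2w(S,cs([(495,38),(580,80),(545,130),(465,80)]),.134);print('wedge top scene',w,w.mean(0))
r=px2w(T,ct([(62,98),(232,57),(282,287),(107,325)]),.044);print('rest',r,r.mean(0))
e=(r[0]+r[1]-r[2]-r[3]);print('rest x yaw',np.degrees(np.arctan2(e[1],e[0])))
```

```text
board [[ 0.5534 -0.0836  0.012 ]
 [ 0.5628 -0.2944  0.012 ]
 [ 0.4757 -0.2983  0.012 ]
 [ 0.4651 -0.0881  0.012 ]] [ 0.5142 -0.1911  0.012 ]
yaw of vice y from world y 2.723228419583292 0.2107777137831735
jaw/stop edges [[ 0.5456 -0.1741  0.114 ]
 [ 0.4806 -0.1764  0.114 ]
 [ 0.5445 -0.1628  0.114 ]
 [ 0.4794 -0.1674  0.114 ]] [ 0.5125 -0.1702  0.114 ]
jar [[ 0.5165 -0.2321  0.122 ]]
wedge top [[0.5039 0.1914 0.134 ]
 [0.5075 0.1758 0.134 ]
 [0.4805 0.1693 0.134 ]
 [0.478  0.1845 0.134 ]] [0.4925 0.1803 0.134 ]
wedge x yaw 14.286308193347676
wedge top scene [[0.5063 0.1778 0.134 ]
 [0.4831 0.1709 0.134 ]
 [0.4788 0.1851 0.134 ]
 [0.5026 0.1898 0.134 ]] [0.4927 0.1809 0.134 ]
rest [[0.5205 0.2133 0.044 ]
 [0.5319 0.1621 0.044 ]
 [0.4627 0.1463 0.044 ]
 [0.4524 0.1986 0.044 ]] [0.4919 0.1801 0.044 ]
rest x yaw 12.543992820025311
```

The board centre is at (0.514, -0.191), with the vice yawed about 2.7°. The wedge top is at (0.4926, 0.1805), yawed about 13°, and both cameras agree on that. First I turn the tool by +58° about its z.

```bash
cat >> h.py <<'E'
def go(target,yaw_deg):
    "remaining shift (cm, tool axes now) and turn rz to bring TCP to target with tool y at yaw_deg (mod 180), tool down"
    o=bot.get_obs(); R=np.array(o['orientation']); d=R.T@(np.array(target)-o['position'])*100
    yw=np.degrees(np.arctan2(R[1,1],R[0,1])); e=(yaw_deg-yw+90)%180-90
    print('t',round(o['time'],2),'pos',np.round(o['position'],4),'toolyaw',round(yw,2),'shift cm',np.round(d,2),'rz',round(-np.radians(e),4),'F',np.round(o['contact_force'],1),'gap',round(o['finger_gap'],4), 'tilt',np.round(R[2],4),'j',np.round(o['joint_pos'],0))
E
python3 -m handwheel '[{"rz":0.125,"grip":-1},{"rz":0.125,"grip":-1},{"rz":0.125,"grip":-1},{"rz":0.125,"grip":-1},{"rz":0.125,"grip":-1}]'
python3 -m handwheel '[{"rz":0.125,"grip":-1},{"rz":0.125,"grip":-1},{"rz":0.125,"grip":-1},{"rz":0.012,"grip":-1},{"grip":-1}]'
python3 -c "
from h import *
go([.4926,.1805,.215],13)"
```

```text
t 0.1 pos [0.179  0.5196 0.2305] toolyaw -109.01 shift cm [40.7  21.84  1.59] rz 1.0121 F [-0.2 -0.2 -0. ] gap 0.0857 tilt [ 1.0e-04  1.7e-03 -1.0e+00] j [ 87.  15.   6.  -0. -82. -16.]validation failed for argument at $[0]...
validation failed for argument at $[0]...
```

```bash
python3 -m handwheel '[{"grip":-1,"tx":0,"ty":0,"tz":0,"rx":0,"ry":0,"rz":0.12},{"grip":-1,"tx":0,"ty":0,"tz":0,"rx":0,"ry":0,"rz":0.12}]'
```

```text
time: 0.27
position: [0.179, 0.5197, 0.2307]
orientation: [[0.838, -0.546, -0.0], [-0.546, -0.838, -0.001], [0.0, 0.001, -1.0]]
contact_force: [-0.1, -0.1, 0.2]
finger_gap: 0.0853
grip_force: 0.0
```

```bash
python3 -m handwheel '[{"grip":-1,"tx":0,"ty":0,"tz":0,"rx":0,"ry":0,"rz":0.12},{"grip":-1,"tx":0,"ty":0,"tz":0,"rx":0,"ry":0,"rz":0.12},{"grip":-1,"tx":0,"ty":0,"tz":0,"rx":0,"ry":0,"rz":0.12},{"grip":-1,"tx":0,"ty":0,"tz":0,"rx":0,"ry":0,"rz":0.12},{"grip":-1,"tx":0,"ty":0,"tz":0,"rx":0,"ry":0,"rz":0.12}]' >/dev/null
python3 -m handwheel '[{"grip":-1,"tx":0,"ty":0,"tz":0,"rx":0,"ry":0,"rz":0.12},{"grip":-1,"tx":0,"ty":0,"tz":0,"rx":0,"ry":0,"rz":0.052},{"grip":-1,"tx":0,"ty":0,"tz":0,"rx":0,"ry":0,"rz":0}]'>/dev/null
python3 -c "
from h import *
go([.4926,.1805,.215],13)"
```

```text
t 0.93 pos [0.179  0.5197 0.2308] toolyaw -167.1 shift cm [ 40.07 -22.99   1.6 ] rz -0.0018 F [-0.4 -0.2 -1.1] gap 0.0855 tilt [ 1.e-03  6.e-04 -1.e+00] j [ 87.  15.   6.  -0. -82. -74.]
```

```bash
R='x'; python3 -m handwheel '[{"grip":-1,"tx":2.86,"ty":-1.64,"tz":0,"rx":0,"ry":0,"rz":0},{"grip":-1,"tx":2.86,"ty":-1.64,"tz":0,"rx":0,"ry":0,"rz":0},{"grip":-1,"tx":2.86,"ty":-1.64,"tz":0,"rx":0,"ry":0,"rz":0},{"grip":-1,"tx":2.86,"ty":-1.64,"tz":0,"rx":0,"ry":0,"rz":0},{"grip":-1,"tx":2.86,"ty":-1.64,"tz":0,"rx":0,"ry":0,"rz":0}]'
python3 -m handwheel '[{"grip":-1,"tx":2.86,"ty":-1.64,"tz":0,"rx":0,"ry":0,"rz":0},{"grip":-1,"tx":2.86,"ty":-1.64,"tz":0,"rx":0,"ry":0,"rz":0},{"grip":-1,"tx":2.86,"ty":-1.64,"tz":0,"rx":0,"ry":0,"rz":0},{"grip":-1,"tx":2.86,"ty":-1.64,"tz":0,"rx":0,"ry":0,"rz":0},{"grip":-1,"tx":2.86,"ty":-1.64,"tz":0,"rx":0,"ry":0,"rz":0}]' >/dev/null
python3 -m handwheel '[{"grip":-1,"tx":2.86,"ty":-1.64,"tz":0,"rx":0,"ry":0,"rz":0},{"grip":-1,"tx":2.86,"ty":-1.64,"tz":0,"rx":0,"ry":0,"rz":0},{"grip":-1,"tx":2.86,"ty":-1.64,"tz":0,"rx":0,"ry":0,"rz":0},{"grip":-1,"tx":2.86,"ty":-1.64,"tz":0,"rx":0,"ry":0,"rz":0},{"grip":-1,"tx":0,"ty":0,"tz":0,"rx":0,"ry":0,"rz":0}]' >/dev/null
python3 -c "
from h import *
go([.4926,.1805,.215],13)
p=bot.camera_params('wrist'); im=bot.grab_frame('wrist'); cv2.imwrite('pics/w1.png',im[:,:,::-1]); import pickle; pickle.dump(p,open('w1.pkl','wb'))
print(w2px(p,[[.4926,.1805,.134],[.5082,.184,.134],[.477,.177,.134]]))
"
```

```text
time: 1.35
position: [0.2918, 0.3977, 0.2311]
orientation: [[0.228, -0.974, -0.0], [-0.974, -0.228, -0.0], [0.0, 0.0, -1.0]]
contact_force: [1.0, 0.0, -0.1]
finger_gap: 0.0852
grip_force: 0.0
t 2.18 pos [0.4954 0.1778 0.2306] toolyaw -167.11 shift cm [-0.33  0.21  1.56] rz -0.002 F [ 0.4 -0.2 -0.2] gap 0.0855 tilt [ 0.0018  0.001  -1.    ] j [ 37.  12.   3.   0. -81. -24.]
[[318.70157386 200.82571641]
 [297.30508203 200.76406934]
 [340.09080902 200.88523644]]
```

View pics/w1.png

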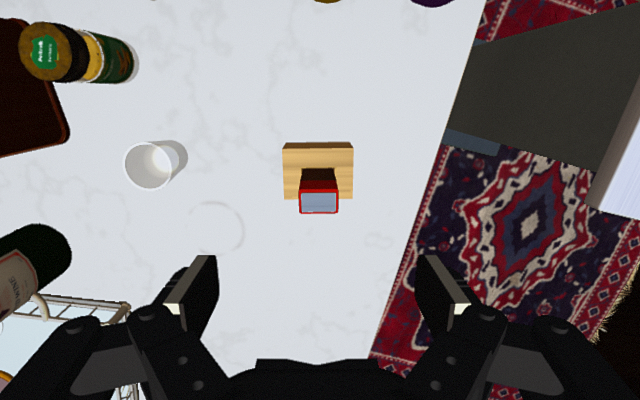

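The head plate is centred at about (318.5, 202), within 1–2 px of the prediction (318.7, 200.8), and its edges are square with the image. The wedge estimate and yaw hold, so I correct and descend.

```bash
python3 -m handwheel '[{"grip":-1,"tx":-0.33,"ty":0.21,"tz":1.6,"rx":0,"ry":0,"rz":0},{"grip":-1,"tx":0,"ty":0,"tz":2,"rx":0,"ry":0,"rz":0},{"grip":-1,"tx":0,"ty":0,"tz":2,"rx":0,"ry":0,"rz":0},{"grip":-1,"tx":0,"ty":0,"tz":0,"rx":0,"ry":0,"rz":0},{"grip":-1,"tx":0,"ty":0,"tz":0,"rx":0,"ry":0,"rz":0}]' >/dev/null
python3 -c "
from h import *
go([.4926,.1805,.102],13)"
```

```text
t 2.65 pos [0.4894 0.1843 0.1749] toolyaw -166.89 shift cm [ 0.44 -0.24  7.29] rz 0.0019 F [0.  0.1 0. ] gap 0.0854 tilt [ 0.0011  0.0021 -1.    ] j [ 38.  13.  -4.   0. -73. -25.]
```

```bash
python3 -m handwheel '[{"grip":-1,"tx":0,"ty":0,"tz":0,"rx":0,"ry":0,"rz":0},{"grip":-1,"tx":0,"ty":0,"tz":0,"rx":0,"ry":0,"rz":0},{"grip":-1,"tx":0,"ty":0,"tz":0,"rx":0,"ry":0,"rz":0},{"grip":-1,"tx":0,"ty":0,"tz":0,"rx":0,"ry":0,"rz":0}]' >/dev/null
python3 -c "
from h import *
go([.4926,.1805,.102],13)"
```

```text
t 2.98 pos [0.4905 0.1846 0.1762] toolyaw -166.98 shift cm [ 0.45 -0.1   7.42] rz 0.0003 F [ 0.  -0.3  0.5] gap 0.0852 tilt [-6.0e-04 -1.6e-03 -1.0e+00] j [ 38.  13.  -4.   0. -73. -25.]
```

```bash
python3 -m handwheel '[{"grip":-1,"tx":0.42,"ty":-0.14,"tz":0.5,"rx":0,"ry":0,"rz":0},{"grip":-1,"tx":0,"ty":0,"tz":1.2,"rx":0,"ry":0,"rz":0},{"grip":-1,"tx":0,"ty":0,"tz":1.2,"rx":0,"ry":0,"rz":0},{"grip":-1,"tx":0,"ty":0,"tz":0,"rx":0,"ry":0,"rz":0},{"grip":-1,"tx":0,"ty":0,"tz":0,"rx":0,"ry":0,"rz":0}]' >/dev/null
python3 -c "
from h import *
go([.4926,.1805,.102],13)
p=bot.camera_params('wrist'); im=bot.grab_frame('wrist'); cv2.imwrite('pics/w2.png',im[:,:,::-1])
print(w2px(p,[[.4926,.1805,.134],[.5082,.184,.134],[.477,.177,.134]]))
go([.4926,.1805,.102],13)"
```

```text
t 3.4 pos [0.4923 0.18   0.1459] toolyaw -167.0 shift cm [-0.04 -0.05  4.39] rz -0.0 F [0.2 0.3 0.5] gap 0.0853 tilt [ 8.0e-04  1.3e-03 -1.0e+00] j [ 37.  14.  -7.   0. -69. -24.]
[[314.96313161 247.5956534 ]
 [283.42120934 247.44061593]
 [346.49232427 247.71063213]]
t 3.45 pos [0.4928 0.1803 0.1466] toolyaw -166.99 shift cm [-0.02  0.01  4.46] rz 0.0001 F [-0.5  0.2  0.5] gap 0.0853 tilt [ 4.e-04 -2.e-04 -1.e+00] j [ 37.  14.  -7.   0. -69. -24.]
```

```bash
python3 -m handwheel '[{"grip":-1,"tx":0,"ty":0,"tz":1.5,"rx":0,"ry":0,"rz":0},{"grip":-1,"tx":0,"ty":0,"tz":1.5,"rx":0,"ry":0,"rz":0},{"grip":-1,"tx":0,"ty":0,"tz":1.4,"rx":0,"ry":0,"rz":0},{"grip":-1,"tx":0,"ty":0,"tz":0,"rx":0,"ry":0,"rz":0},{"grip":-1,"tx":0,"ty":0,"tz":0,"rx":0,"ry":0,"rz":0}]'
python3 -m handwheel '[{"grip":1,"tx":0,"ty":0,"tz":0,"rx":0,"ry":0,"rz":0},{"grip":1,"tx":0,"ty":0,"tz":0,"rx":0,"ry":0,"rz":0},{"grip":1,"tx":0,"ty":0,"tz":0,"rx":0,"ry":0,"rz":0},{"grip":1,"tx":0,"ty":0,"tz":0,"rx":0,"ry":0,"rz":0},{"grip":1,"tx":0,"ty":0,"tz":0,"rx":0,"ry":0,"rz":0}]' 
python3 -m handwheel '[{"grip":1,"tx":0,"ty":0,"tz":0,"rx":0,"ry":0,"rz":0},{"grip":1,"tx":0,"ty":0,"tz":0,"rx":0,"ry":0,"rz":0},{"grip":1,"tx":0,"ty":0,"tz":0,"rx":0,"ry":0,"rz":0},{"grip":1,"tx":0,"ty":0,"tz":0,"rx":0,"ry":0,"rz":0},{"grip":1,"tx":0,"ty":0,"tz":0,"rx":0,"ry":0,"rz":0}]'
```

```text
time: 3.87
position: [0.4927, 0.1804, 0.1028]
orientation: [[0.225, -0.974, 0.0], [-0.974, -0.225, -0.001], [0.001, 0.0, -1.0]]
contact_force: [0.5, 0.1, -0.2]
finger_gap: 0.0855
grip_force: 0.0
time: 4.28
position: [0.4929, 0.1807, 0.103]
orientation: [[0.225, -0.974, 0.001], [-0.974, -0.225, 0.001], [-0.0, -0.001, -1.0]]
contact_force: [-0.0, -0.3, 2.0]
finger_gap: 0.0292
grip_force: 59.0
time: 4.7
position: [0.4929, 0.1807, 0.1029]
orientation: [[0.225, -0.974, 0.001], [-0.974, -0.225, 0.0], [-0.0, -0.001, -1.0]]
contact_force: [-0.5, -0.3, 6.2]
finger_gap: 0.0293
grip_force: 59.5
```

The grip is firm at 29 mm and 59 N. Next I lift, turn to the vice yaw and move toward the slot.

```bash
python3 -m handwheel '[{"grip":1,"tx":0,"ty":0,"tz":-2,"rx":0,"ry":0,"rz":0},{"grip":1,"tx":0,"ty":0,"tz":-3,"rx":0,"ry":0,"rz":0},{"grip":1,"tx":0,"ty":0,"tz":-4,"rx":0,"ry":0,"rz":0},{"grip":1,"tx":0,"ty":0,"tz":-4,"rx":0,"ry":0,"rz":0},{"grip":1,"tx":0,"ty":0,"tz":-2,"rx":0,"ry":0,"rz":0}]'>/dev/null
python3 -m handwheel '[{"grip":1,"tx":0,"ty":0,"tz":0,"rx":0,"ry":0,"rz":0.09},{"grip":1,"tx":0,"ty":0,"tz":0,"rx":0,"ry":0,"rz":0.09},{"grip":1,"tx":0,"ty":0,"tz":0,"rx":0,"ry":0,"rz":0},{"grip":1,"tx":0,"ty":0,"tz":0,"rx":0,"ry":0,"rz":0},{"grip":1,"tx":0,"ty":0,"tz":0,"rx":0,"ry":0,"rz":0}]' 
python3 -c "
from h import *
go([.513,-.08,.25],2.7)"
```

```text
time: 5.53
position: [0.4921, 0.1804, 0.2515]
orientation: [[0.049, -0.999, -0.001], [-0.999, -0.049, -0.001], [0.001, 0.001, -1.0]]
contact_force: [-1.1, -0.7, 0.8]
finger_gap: 0.0292
grip_force: 61.0
t 5.53 pos [0.4921 0.1804 0.2515] toolyaw -177.16 shift cm [26.11 -0.79  0.17] rz 0.0024 F [-1.1 -0.7  0.8] gap 0.0292 tilt [ 7.0e-04  1.5e-03 -1.0e+00] j [ 37.  11.   5.  -0. -84. -34.]
```

```bash
python3 -m handwheel '[{"grip":1,"tx":2,"ty":0,"tz":0,"rx":0,"ry":0,"rz":0},{"grip":1,"tx":3,"ty":-0.2,"tz":0,"rx":0,"ry":0,"rz":0},{"grip":1,"tx":3,"ty":-0.2,"tz":0,"rx":0,"ry":0,"rz":0},{"grip":1,"tx":3,"ty":-0.2,"tz":0,"rx":0,"ry":0,"rz":0},{"grip":1,"tx":3,"ty":-0.2,"tz":0,"rx":0,"ry":0,"rz":0}]'>/dev/null
python3 -m handwheel '[{"grip":1,"tx":3,"ty":0,"tz":0,"rx":0,"ry":0,"rz":0},{"grip":1,"tx":3,"ty":0,"tz":0,"rx":0,"ry":0,"rz":0},{"grip":1,"tx":3,"ty":0,"tz":0,"rx":0,"ry":0,"rz":0},{"grip":1,"tx":2,"ty":0,"tz":0,"rx":0,"ry":0,"rz":0},{"grip":1,"tx":1.1,"ty":0,"tz":0,"rx":0,"ry":0,"rz":0}]' >/dev/null
python3 -m handwheel '[{"grip":1,"tx":0,"ty":0,"tz":0,"rx":0,"ry":0,"rz":0},{"grip":1,"tx":0,"ty":0,"tz":0,"rx":0,"ry":0,"rz":0},{"grip":1,"tx":0,"ty":0,"tz":0,"rx":0,"ry":0,"rz":0},{"grip":1,"tx":0,"ty":0,"tz":0,"rx":0,"ry":0,"rz":0}]' >/dev/null
python3 -c "
from h import *
import pickle
go([.513,-.08,.25],2.7)
p=bot.camera_params('wrist'); im=bot.grab_frame('wrist'); pickle.dump(p,open('w3.pkl','wb'))
go([.513,-.08,.25],2.7)
u=w2px(p,[[.5125,-.1702,.114]]);print(u)
cv2.imwrite('pics/w3.png',im[:,:,::-1])
"
```

```text
t 6.7 pos [ 0.5128 -0.0788  0.2522] toolyaw -177.21 shift cm [ 0.12 -0.02  0.22] rz 0.0016 F [-0.2  0.7 -0.9] gap 0.029 tilt [-2.e-04  1.e-04 -1.e+00] j [  9.  11.   4.  -0. -83.  -6.]
t 6.75 pos [ 0.5128 -0.0788  0.2522] toolyaw -177.21 shift cm [ 0.12 -0.02  0.22] rz 0.0016 F [-0.9 -0.1 -0.4] gap 0.0291 tilt [-2.e-04  0.e+00 -1.e+00] j [  9.  11.   4.  -0. -83.  -6.]
[[322.0254195   69.88902594]]
```

View pics/w3.png

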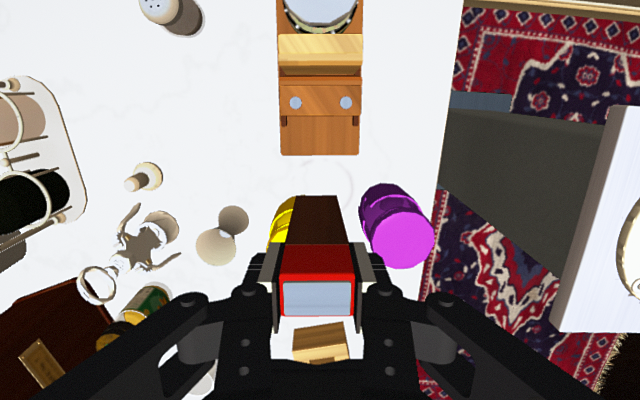

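The jaw and stop tops show at rows 35–70 and 80–115, with the slot at about row 72–78. The wedge tip is at about (318, 197) and hangs straight. I'll enlarge the slot.

```bash
python3 -c "
import cv2
im=cv2.imread('pics/w3.png'); cv2.imwrite('pics/w3c.png',cv2.resize(im[20:95,270:370],None,fx=8,fy=8,interpolation=cv2.INTER_CUBIC))"
```

```text
(no output)
```

View pics/w3c.png

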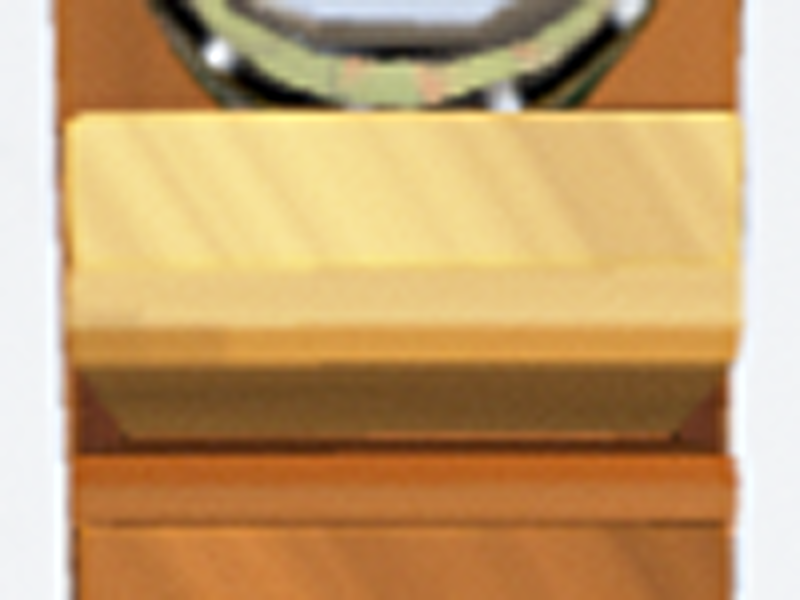

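```bash
python3 -c "
from h import *
import pickle
np.set_printoptions(precision=4,suppress=True)
p=pickle.load(open('w3.pkl','rb'))
c=lambda L:[((x+.5)/8-.5+270,(y+.5)/8-.5+20) for x,y in L]
print('jaw top far L/R, near L/R',px2w(p,c([(68,115),(742,113),(72,265),(740,265)]),.114))
print('jaw bevel bottom',px2w(p,c([(72,326),(740,326)]),.111))
print('stop top edge',px2w(p,c([(76,524),(733,524)]),.114))
print('stop bevel bottom',px2w(p,c([(76,457),(736,457)]),.111))
print('tip',px2w(p,[(296,196),(340,196)],.155), w2px(p,[[.5128,-.0788,.155]]))
"
```

```text
jaw top far L/R, near L/R [[ 0.5475 -0.1949  0.114 ]
 [ 0.483  -0.1981  0.114 ]
 [ 0.5469 -0.1813  0.114 ]
 [ 0.4821 -0.1845  0.114 ]]
jaw bevel bottom [[ 0.5471 -0.176   0.111 ]
 [ 0.4813 -0.1791  0.111 ]]
stop top edge [[ 0.5461 -0.1572  0.114 ]
 [ 0.4808 -0.1603  0.114 ]]
stop bevel bottom [[ 0.5465 -0.1636  0.111 ]
 [ 0.4806 -0.1668  0.111 ]]
tip [[ 0.5278 -0.0783  0.155 ]
 [ 0.495  -0.0799  0.155 ]] [[316.0794 196.2961]]
```

```bash
python3 -m handwheel '[{"grip":1,"tx":2,"ty":-0.1,"tz":0,"rx":0,"ry":0,"rz":0},{"grip":1,"tx":3,"ty":-0.2,"tz":0,"rx":0,"ry":0,"rz":0},{"grip":1,"tx":3,"ty":-0.2,"tz":0,"rx":0,"ry":0,"rz":0},{"grip":1,"tx":1.25,"ty":0,"tz":0,"rx":0,"ry":0,"rz":0},{"grip":1,"tx":0,"ty":0,"tz":0,"rx":0,"ry":0,"rz":0}]'>/dev/null
python3 -m handwheel '[{"grip":1,"tx":0,"ty":0,"tz":1,"rx":0,"ry":0,"rz":0},{"grip":1,"tx":0,"ty":0,"tz":1.3,"rx":0,"ry":0,"rz":0},{"grip":1,"tx":0,"ty":0,"tz":0,"rx":0,"ry":0,"rz":0},{"grip":1,"tx":0,"ty":0,"tz":0,"rx":0,"ry":0,"rz":0},{"grip":1,"tx":0,"ty":0,"tz":0,"rx":0,"ry":0,"rz":0}]' >/dev/null
python3 -c "
from h import *
go([.5135,-.1715,.22],2.7)
p=bot.camera_params('wrist'); im=bot.grab_frame('wrist'); cv2.imwrite('pics/w4.png',im[:,:,::-1]);cv2.imwrite('pics/w4c.png',cv2.resize(im[110:260,220:420,::-1],None,fx=4,fy=4,interpolation=cv2.INTER_CUBIC))
go([.5135,-.1715,.22],2.7)"
```

```text
t 7.58 pos [ 0.5223 -0.1713  0.2297] toolyaw -177.23 shift cm [-0.02  0.88  0.97] rz 0.0011 F [ 0.3 -0.6  0.2] gap 0.0291 tilt [ 3.e-04 -5.e-04 -1.e+00] j [ -2.  15.   6.   0. -81.   5.]
t 7.63 pos [ 0.5224 -0.1715  0.23  ] toolyaw -177.25 shift cm [-0.04  0.89  1.  ] rz 0.0009 F [-0.   0.2  0.5] gap 0.0286 tilt [ 4.0e-04 -1.1e-03 -1.0e+00] j [ -2.  15.   6.   0. -81.   5.]
```

View pics/w4c.png

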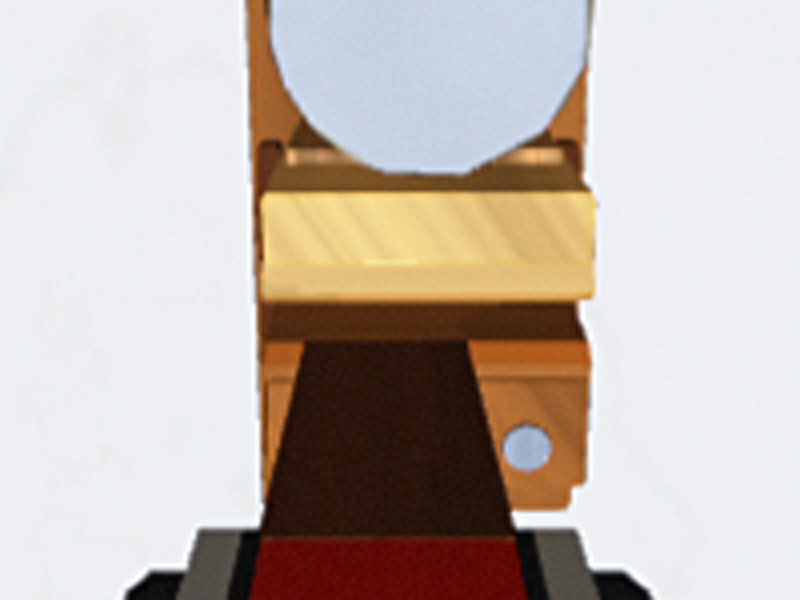

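The wedge tip (crop row 340) hangs above the slot between the jaw bevel (265–300) and the stop bevel (340–377). It is shifted 9 mm along the slot, which I'll correct.

```bash
python3 -m handwheel '[{"grip":1,"tx":0,"ty":0.45,"tz":0,"rx":0,"ry":0,"rz":0},{"grip":1,"tx":0,"ty":0.43,"tz":0,"rx":0,"ry":0,"rz":0},{"grip":1,"tx":0,"ty":0,"tz":0,"rx":0,"ry":0,"rz":0},{"grip":1,"tx":0,"ty":0,"tz":0,"rx":0,"ry":0,"rz":0}]' >/dev/null
python3 -c "
from h import *
np.set_printoptions(precision=4,suppress=True)
go([.5135,-.1715,.22],2.7)
p=bot.camera_params('wrist')
# crop rows from the picture before; the camera moved along vice x only, so y values hold
print('tip front',px2w(p,[(318,194.6)],.133)[0],'jaw bevel bottom',px2w(p,[(318,184.6)],.111)[0],'stop bevel bot/top',px2w(p,[(318,194.8)],.111)[0],px2w(p,[(318,203.8)],.114)[0])"
```

```text
t 7.97 pos [ 0.5131 -0.1725  0.2298] toolyaw -177.32 shift cm [-0.09 -0.04  0.98] rz -0.0003 F [ 0.5  0.  -0.2] gap 0.0291 tilt [ 0.0001 -0.0009 -1.    ] j [ -2.  14.   5.   0. -81.   5.]
tip front [ 0.5118 -0.174   0.133 ] jaw bevel bottom [ 0.5118 -0.1756  0.111 ] stop bevel bot/top [ 0.5114 -0.167   0.111 ] [ 0.5111 -0.1603  0.114 ]
```

```bash
python3 -m handwheel '[{"grip":1,"tx":0,"ty":0,"tz":0.8,"rx":0,"ry":0,"rz":0},{"grip":1,"tx":0,"ty":0,"tz":0.8,"rx":0,"ry":0,"rz":0},{"grip":1,"tx":0,"ty":0,"tz":0.8,"rx":0,"ry":0,"rz":0},{"grip":1,"tx":0,"ty":0,"tz":0.6,"rx":0,"ry":0,"rz":0},{"grip":1,"tx":0,"ty":0,"tz":0,"rx":0,"ry":0,"rz":0}]'
python3 -m handwheel '[{"grip":1,"tx":0,"ty":0,"tz":0.8,"rx":0,"ry":0,"rz":0},{"grip":1,"tx":0,"ty":0,"tz":0.6,"rx":0,"ry":0,"rz":0},{"grip":1,"tx":0,"ty":0,"tz":0.5,"rx":0,"ry":0,"rz":0},{"grip":1,"tx":0,"ty":0,"tz":0,"rx":0,"ry":0,"rz":0},{"grip":1,"tx":0,"ty":0,"tz":0,"rx":0,"ry":0,"rz":0}]'
```

```text
time: 8.38
position: [0.5122, -0.1721, 0.197]
orientation: [[0.047, -0.999, -0.004], [-0.999, -0.047, 0.001], [-0.001, 0.004, -1.0]]
contact_force: [0.1, -1.0, -1.0]
finger_gap: 0.0285
grip_force: 61.0
time: 8.8
position: [0.5131, -0.1724, 0.18]
orientation: [[0.047, -0.999, -0.001], [-0.999, -0.047, -0.0], [-0.0, 0.001, -1.0]]
contact_force: [-0.3, 0.9, -0.4]
finger_gap: 0.0289
grip_force: 61.0
```

```bash
python3 -m handwheel '[{"grip":1,"tx":0,"ty":0,"tz":0.4,"rx":0,"ry":0,"rz":0},{"grip":1,"tx":0,"ty":0,"tz":0.4,"rx":0,"ry":0,"rz":0},{"grip":1,"tx":0,"ty":0,"tz":0,"rx":0,"ry":0,"rz":0}]'
python3 -m handwheel '[{"grip":1,"tx":0,"ty":0,"tz":0.3,"rx":0,"ry":0,"rz":0},{"grip":1,"tx":0,"ty":0,"tz":0.2,"rx":0,"ry":0,"rz":0},{"grip":1,"tx":0,"ty":0,"tz":0,"rx":0,"ry":0,"rz":0}]'
```

```text
time: 9.05
position: [0.513, -0.1722, 0.1714]
orientation: [[0.047, -0.999, -0.001], [-0.999, -0.047, 0.001], [-0.001, 0.001, -1.0]]
contact_force: [0.3, 0.3, -0.7]
finger_gap: 0.029
grip_force: 61.0
time: 9.3
position: [0.5132, -0.172, 0.1668]
orientation: [[0.047, -0.999, -0.0], [-0.999, -0.047, 0.001], [-0.001, 0.0, -1.0]]
contact_force: [0.1, 1.8, -0.6]
finger_gap: 0.0289
grip_force: 60.9
```

```bash
python3 -m handwheel '[{"grip":1,"tx":-0.05,"ty":0,"tz":0.2,"rx":0,"ry":0,"rz":0},{"grip":1,"tx":0,"ty":0,"tz":0.2,"rx":0,"ry":0,"rz":0},{"grip":1,"tx":0,"ty":0,"tz":0,"rx":0,"ry":0,"rz":0}]'
python3 -m handwheel '[{"grip":1,"tx":0,"ty":0,"tz":0.2,"rx":0,"ry":0,"rz":0},{"grip":1,"tx":0,"ty":0,"tz":0.2,"rx":0,"ry":0,"rz":0},{"grip":1,"tx":0,"ty":0,"tz":0,"rx":0,"ry":0,"rz":0}]'
```

```text
time: 9.55
position: [0.5134, -0.1719, 0.1631]
orientation: [[0.047, -0.999, 0.0], [-0.999, -0.047, -0.0], [0.0, -0.0, -1.0]]
contact_force: [1.9, 1.5, -0.9]
finger_gap: 0.0292
grip_force: 60.8
time: 9.8
position: [0.5139, -0.172, 0.1601]
orientation: [[0.047, -0.999, 0.002], [-0.999, -0.047, -0.001], [0.001, -0.002, -1.0]]
contact_force: [-0.5, 3.0, 4.4]
finger_gap: 0.0293
grip_force: 61.5
```

```bash
python3 -m handwheel '[{"grip":1,"tx":0,"ty":0,"tz":0.15,"rx":0,"ry":0,"rz":0},{"grip":1,"tx":0,"ty":0,"tz":0,"rx":0,"ry":0,"rz":0}]'
python3 -m handwheel '[{"grip":1,"tx":0,"ty":0,"tz":0.15,"rx":0,"ry":0,"rz":0},{"grip":1,"tx":0,"ty":0,"tz":0,"rx":0,"ry":0,"rz":0}]'
```

```text
time: 9.97
position: [0.5141, -0.1721, 0.1594]
orientation: [[0.048, -0.999, 0.003], [-0.999, -0.048, -0.001], [0.001, -0.003, -1.0]]
contact_force: [-0.3, 3.8, 7.9]
finger_gap: 0.0294
grip_force: 62.2
time: 10.13
position: [0.5144, -0.1721, 0.1587]
orientation: [[0.048, -0.999, 0.004], [-0.999, -0.048, -0.001], [0.001, -0.004, -1.0]]
contact_force: [-2.3, 5.1, 11.4]
finger_gap: 0.0288
grip_force: 62.6
```

```bash
python3 -m handwheel '[{"grip":1,"tx":0,"ty":0,"tz":-0.15,"rx":0,"ry":0,"rz":0},{"grip":-1,"tx":0,"ty":0,"tz":0,"rx":0,"ry":0,"rz":0},{"grip":-1,"tx":0,"ty":0,"tz":0,"rx":0,"ry":0,"rz":0},{"grip":-1,"tx":0,"ty":0,"tz":0,"rx":0,"ry":0,"rz":0},{"grip":-1,"tx":0,"ty":0,"tz":0,"rx":0,"ry":0,"rz":0}]'
python3 -m handwheel '[{"grip":-1,"tx":0,"ty":0,"tz":-1,"rx":0,"ry":0,"rz":0},{"grip":-1,"tx":0,"ty":0,"tz":-2,"rx":0,"ry":0,"rz":0},{"grip":-1,"tx":0,"ty":0,"tz":-2,"rx":0,"ry":0,"rz":0},{"grip":-1,"tx":0,"ty":0,"tz":-1.5,"rx":0,"ry":0,"rz":0},{"grip":-1,"tx":0,"ty":0,"tz":0,"rx":0,"ry":0,"rz":0}]'
python3 -m handwheel '[{"grip":1,"tx":0,"ty":0,"tz":0,"rx":0,"ry":0,"rz":0},{"grip":1,"tx":0,"ty":0,"tz":0,"rx":0,"ry":0,"rz":0},{"grip":1,"tx":0,"ty":0,"tz":0,"rx":0,"ry":0,"rz":0},{"grip":1,"tx":0,"ty":0,"tz":0,"rx":0,"ry":0,"rz":0},{"grip":1,"tx":0,"ty":0,"tz":0,"rx":0,"ry":0,"rz":0}]'
python3 -c "
from h import *
go([.5137,-.1718,.195],2.7)
import pickle
p=bot.camera_params('wrist'); im=bot.grab_frame('wrist'); pickle.dump(p,open('w5.pkl','wb'))
cv2.imwrite('pics/w5.png',im[:,:,::-1])
im=bot.grab_frame('top');cv2.imwrite('pics/top5.png',im[:,:,::-1])
"
```

```text
time: 10.55
position: [0.5129, -0.1722, 0.1574]
orientation: [[0.047, -0.999, -0.001], [-0.999, -0.047, -0.0], [0.0, 0.001, -1.0]]
contact_force: [0.3, 0.2, -0.5]
finger_gap: 0.0759
grip_force: 0.0
time: 10.97
position: [0.5149, -0.1727, 0.2273]
orientation: [[0.047, -0.999, 0.007], [-0.999, -0.047, -0.002], [0.002, -0.007, -1.0]]
contact_force: [-0.8, -0.5, 1.0]
finger_gap: 0.0856
grip_force: 0.0
time: 11.38
position: [0.513, -0.1719, 0.2222]
orientation: [[0.047, -0.999, -0.001], [-0.999, -0.047, 0.0], [-0.0, 0.001, -1.0]]
contact_force: [0.6, 0.3, 0.4]
finger_gap: 0.0257
grip_force: 0.0
t 11.38 pos [ 0.513  -0.1719  0.2222] toolyaw -177.31 shift cm [-0.   -0.08  2.72] rz -0.0001 F [0.6 0.3 0.4] gap 0.0257 tilt [-2.0e-04  1.3e-03 -1.0e+00] j [ -2.  14.   4.  -0. -80.   5.]
```

View pics/w5.png

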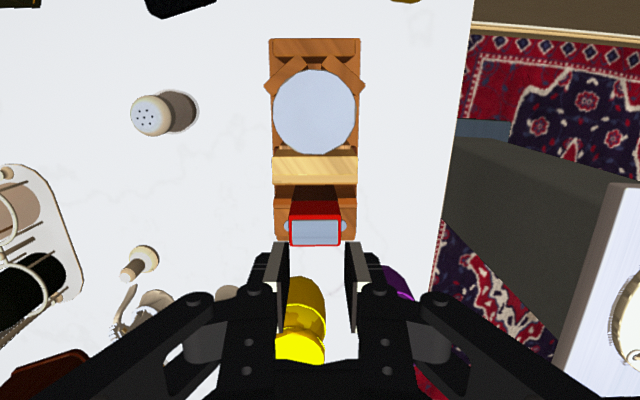

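The wedge stands upright in the slot, with its plate at about (315, 233). Next I close the fingers and press down on it from above.

```bash
python3 -m handwheel '[{"grip":1,"tx":0,"ty":0,"tz":0,"rx":0,"ry":0,"rz":0},{"grip":1,"tx":0,"ty":0,"tz":0,"rx":0,"ry":0,"rz":0},{"grip":1,"tx":0,"ty":-0.05,"tz":1.5,"rx":0,"ry":0,"rz":0},{"grip":1,"tx":0,"ty":0,"tz":0.5,"rx":0,"ry":0,"rz":0},{"grip":1,"tx":0,"ty":0,"tz":0,"rx":0,"ry":0,"rz":0}]'
python3 -c "
from h import *
import pickle
np.set_printoptions(precision=4,suppress=True)
p=pickle.load(open('w5.pkl','rb'))
print(px2w(p,[(290,221),(340,221),(341,245),(289,245),(315,233)],.19))"
```

```text
time: 11.9
position: [0.5128, -0.1716, 0.2012]
orientation: [[0.047, -0.999, -0.003], [-0.999, -0.047, 0.001], [-0.001, 0.003, -1.0]]
contact_force: [-0.8, -0.9, 0.9]
finger_gap: 0.0002
grip_force: 0.0
[[ 0.5277 -0.1773  0.19  ]
 [ 0.4998 -0.1785  0.19  ]
 [ 0.4982 -0.1639  0.19  ]
 [ 0.5279 -0.1625  0.19  ]
 [ 0.5134 -0.1706  0.19  ]]
```

Centred on the plate. I press down in small steps, watching the force.

```bash
python3 -m handwheel '[{"grip":1,"tx":0,"ty":0,"tz":0.4,"rx":0,"ry":0,"rz":0},{"grip":1,"tx":0,"ty":0,"tz":0.3,"rx":0,"ry":0,"rz":0},{"grip":1,"tx":0,"ty":0,"tz":0,"rx":0,"ry":0,"rz":0}]'
python3 -m handwheel '[{"grip":1,"tx":0,"ty":0,"tz":0.2,"rx":0,"ry":0,"rz":0},{"grip":1,"tx":0,"ty":0,"tz":0.2,"rx":0,"ry":0,"rz":0},{"grip":1,"tx":0,"ty":0,"tz":0,"rx":0,"ry":0,"rz":0}]'
```

```text
time: 12.15
position: [0.5136, -0.1718, 0.1954]
orientation: [[0.047, -0.999, -0.001], [-0.999, -0.047, 0.0], [-0.0, 0.001, -1.0]]
contact_force: [-0.0, -0.7, 0.2]
finger_gap: -0.0003
grip_force: 0.0
time: 12.4
position: [0.5136, -0.1718, 0.1915]
orientation: [[0.047, -0.999, -0.0], [-0.999, -0.047, 0.0], [-0.0, 0.0, -1.0]]
contact_force: [-0.1, 0.5, 0.1]
finger_gap: 0.0
grip_force: 0.0
```

```bash
python3 -m handwheel '[{"grip":1,"tx":0,"ty":0,"tz":0.15,"rx":0,"ry":0,"rz":0},{"grip":1,"tx":0,"ty":0,"tz":0,"rx":0,"ry":0,"rz":0}]'
```

```text
time: 12.57
position: [0.5137, -0.1718, 0.1901]
orientation: [[0.047, -0.999, -0.0], [-0.999, -0.047, 0.0], [-0.0, 0.0, -1.0]]
contact_force: [-0.3, 0.4, -0.0]
finger_gap: -0.0002
grip_force: 0.0
```

```bash
python3 -m handwheel '[{"grip":1,"tx":0,"ty":0,"tz":0.15,"rx":0,"ry":0,"rz":0},{"grip":1,"tx":0,"ty":0,"tz":0,"rx":0,"ry":0,"rz":0}]'
python3 -m handwheel '[{"grip":1,"tx":0,"ty":0,"tz":0.15,"rx":0,"ry":0,"rz":0},{"grip":1,"tx":0,"ty":0,"tz":0,"rx":0,"ry":0,"rz":0}]'
```

```text
time: 12.73
position: [0.5142, -0.172, 0.1896]
orientation: [[0.047, -0.999, 0.002], [-0.999, -0.047, -0.0], [0.001, -0.002, -1.0]]
contact_force: [0.1, 0.5, 2.4]
finger_gap: -0.0001
grip_force: 1.8
time: 12.9
position: [0.5148, -0.172, 0.1893]
orientation: [[0.048, -0.999, 0.004], [-0.999, -0.048, -0.001], [0.001, -0.004, -1.0]]
contact_force: [-1.6, 1.6, 7.8]
finger_gap: -0.0002
grip_force: 4.2
```

```bash
python3 -m handwheel '[{"grip":1,"tx":0,"ty":0,"tz":0.15,"rx":0,"ry":0,"rz":0},{"grip":1,"tx":0,"ty":0,"tz":0,"rx":0,"ry":0,"rz":0}]'
```

```text
time: 13.07
position: [0.5154, -0.172, 0.1888]
orientation: [[0.048, -0.999, 0.006], [-0.999, -0.048, -0.001], [0.002, -0.006, -1.0]]
contact_force: [-1.6, 3.3, 12.1]
finger_gap: 0.0001
grip_force: 6.2
```

```bash
python3 -m handwheel '[{"grip":1,"tx":0,"ty":0,"tz":0.12,"rx":0,"ry":0,"rz":0},{"grip":1,"tx":0,"ty":0,"tz":0,"rx":0,"ry":0,"rz":0},{"grip":1,"tx":0,"ty":0,"tz":0,"rx":0,"ry":0,"rz":0}]'
```

```text
time: 13.32
position: [0.5159, -0.172, 0.1884]
orientation: [[0.048, -0.999, 0.007], [-0.999, -0.048, -0.001], [0.002, -0.007, -1.0]]
contact_force: [-2.7, 3.7, 16.3]
finger_gap: 0.0002
grip_force: 7.9
```

```bash
python3 -m handwheel '[{"grip":1,"tx":0,"ty":0,"tz":0.06,"rx":0,"ry":0,"rz":0},{"grip":1,"tx":0,"ty":0,"tz":0,"rx":0,"ry":0,"rz":0},{"grip":1,"tx":0,"ty":0,"tz":0,"rx":0,"ry":0,"rz":0}]'
python3 -c "
from h import *
im=bot.grab_frame('top');a=cv2.resize(im[200:255,305:405,::-1],None,fx=5,fy=5,interpolation=cv2.INTER_CUBIC)
im=bot.grab_frame('scene');b=cv2.resize(im[160:250,310:400,::-1],None,fx=5,fy=5,interpolation=cv2.INTER_CUBIC)
cv2.imwrite('pics/v6.png',b); cv2.imwrite('pics/v6t.png',a)"
```

```text
time: 13.57
position: [0.516, -0.172, 0.1883]
orientation: [[0.048, -0.999, 0.008], [-0.999, -0.048, -0.002], [0.002, -0.008, -1.0]]
contact_force: [-1.5, 4.5, 17.7]
finger_gap: -0.0002
grip_force: 8.9
```

The push reads 17.7 N with under 0.5 mm of movement per step, so it is jammed. I retract and check.

```bash
python3 -m handwheel '[{"grip":1,"tx":0,"ty":0,"tz":-0.5,"rx":0,"ry":0,"rz":0},{"grip":1,"tx":0,"ty":0,"tz":-2,"rx":0,"ry":0,"rz":0},{"grip":1,"tx":0,"ty":0,"tz":-3,"rx":0,"ry":0,"rz":0},{"grip":1,"tx":-2,"ty":0,"tz":-1,"rx":0,"ry":0,"rz":0},{"grip":1,"tx":-2,"ty":0,"tz":0,"rx":0,"ry":0,"rz":0}]' >/dev/null
python3 -m handwheel '[{"grip":1,"tx":0,"ty":0,"tz":0,"rx":0,"ry":0,"rz":0},{"grip":1,"tx":0,"ty":0,"tz":0,"rx":0,"ry":0,"rz":0},{"grip":1,"tx":0,"ty":0,"tz":0,"rx":0,"ry":0,"rz":0},{"grip":1,"tx":0,"ty":0,"tz":0,"rx":0,"ry":0,"rz":0}]'
python3 -c "
from h import *
import pickle
p=bot.camera_params('wrist'); im=bot.grab_frame('wrist'); pickle.dump(p,open('w7.pkl','wb'))
t=bot.grab_frame('top')
a=cv2.resize(im[20:170,240:400,::-1],None,fx=4,fy=4,interpolation=cv2.INTER_CUBIC)   # 640x600
t0=cv2.imread('pics/top0.png')
c=lambda m:cv2.rotate(cv2.resize(m[200:255,318:398],None,fx=2.9,fy=2.9,interpolation=cv2.INTER_CUBIC),cv2.ROTATE_90_CLOCKWISE)
b=np.vstack([c(t0),c(t[:,:,::-1])]);b=cv2.copyMakeBorder(b,0,max(0,600-b.shape[0]),0,0,cv2.BORDER_CONSTANT)[:600]
o=np.hstack([a,b]);print(o.shape);cv2.imwrite('pics/v7.png',o)"
```

```text
time: 14.42
position: [0.5116, -0.1324, 0.2484]
orientation: [[0.047, -0.999, -0.001], [-0.999, -0.047, -0.0], [0.0, 0.001, -1.0]]
contact_force: [0.5, -0.3, -0.2]
finger_gap: 0.0001
grip_force: 0.0
(600, 800, 3)
```

View pics/v7.png

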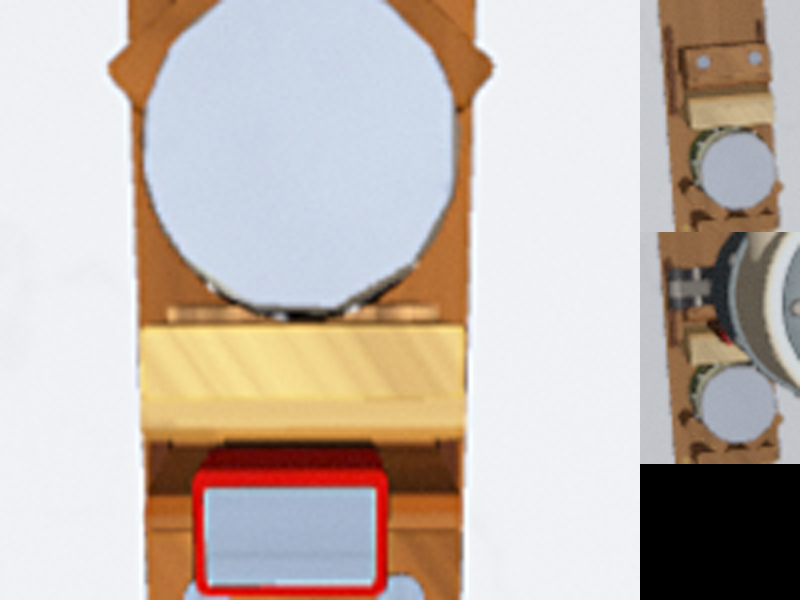

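```bash
python3 -c "
from h import *
import pickle
np.set_printoptions(precision=4,suppress=True)
p=pickle.load(open('w7.pkl','rb'))
c=lambda L:[((x+.5)/4-.5+240,(y+.5)/4-.5+20) for x,y in L]
print('jaw top far/near x~300',px2w(p,c([(300,325),(300,399)]),.114))
print('jaw bevel bottom',px2w(p,c([(300,438)]),.111),px2w(p,c([(300,430)]),.111))
print('stop top/bevel bot edge',px2w(p,c([(165,528)]),.114),px2w(p,c([(165,496)]),.111))
L=px2w(p,c([(146,130),(457,130),(300,318)]),.122);print('jar lid',L)
for z in (.183,.188,.193):
  w=px2w(p,c([(193,545),(387,545)]),z);print(z,np.linalg.norm(w[0]-w[1]))
q=pickle.load(open('w3.pkl','rb'))
"
```

```text
jaw top far/near x~300 [[ 0.5158 -0.2     0.114 ]
 [ 0.5152 -0.1856  0.114 ]]
jaw bevel bottom [[ 0.5148 -0.1775  0.111 ]] [[ 0.5149 -0.1791  0.111 ]]
stop top/bevel bot edge [[ 0.5419 -0.1581  0.114 ]] [[ 0.5423 -0.1643  0.111 ]]
jar lid [[ 0.546  -0.2343  0.122 ]
 [ 0.4881 -0.2369  0.122 ]
 [ 0.5158 -0.2016  0.122 ]]
0.183 0.030324719253530107
0.188 0.029601698413557816
0.193 0.02887867757358541
```

In the last look the wedge is seated upright in the slot and the jaw has moved about 3 mm onto the jar. The jar is upright and the gripper is clear, so I hand the job in.

```bash
python3 -c "
from rig import bot
print(bot.finish_job())"
```

```text
the job is handed in; nothing more can be done
None
```

The red-headed wedge is jammed in the slot with a final push of about 18 N, the jaw has closed about 3 mm onto the upright olive jar, the gripper is clear, and I handed the job in at about 14.5 s; no verdict came back.

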